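Hang the handpiece rest on the slotted upright

TASK

Pick up the aluminium handpiece rest, hook its two claws into the top two slots of the slotted steel upright and press it down past the spring catch until it is fully home, then let go. Be gentle: the strip stands a little to one side in its clamp, so feel for the slots and never ram or force the rest against the upright. Leave everything else on the bench where it is.

Things in the scene. Friction and masses are not known exactly. Their poses are not given: they have to be found in the camera images.
- bracket: Handpiece rest, plain aluminium, 0.2 to 0.3 kg, standing loose on the bench. Origin: underside, below the middle of the grip and (within 5 mm) the centre of mass; x to the claws, z up. Grip: bar 16 mm wide (y), 40 high, x -50 to 40 mm. At its x end a block 18 mm wide, x 40 to 80, 75 high, with the claws on its rear face (x = 80). At the other end an upright fork, x -64 to -50, 56 wide, 48 high.
- heel (a point): Bottom middle of the block's rear face, (80, 0, 0) mm in the rest's frame. Home, it is 87 mm above the bench and within 2 mm of the strip's front face.
- claw (a point): Foremost point of the lower claw, (91.5, 0, 8) mm in the rest's frame. Two alike claws on y = 0, 40 mm apart in height, 5 mm wide: a shank 7 mm high (undersides at z = 18 and 58) ending in a hook that hangs 13 mm below the shank's underside, tip rounded. They end 11.5 mm beyond the rear face; gap between rear face and hook 5.5 mm.
- block_top (a point): Middle of the block's flat top (40 x 18 mm), (60, 0, 75) mm in the rest's frame: the best place to press down. 162 mm above the bench when home.
- stand: Slotted upright, fixed: base plate 130 x 150 x 12 mm, clamp 120 mm wide, upright steel strip 60 wide, 4 thick, top at 180 mm. Origin: on the bench under the strip's front face, middle of the CLAMP; z up, x from front to back (claws enter along +x), y across. The clamp reaches 11 mm before the strip, 32 mm high. Over 45 N between rest and upright would bend the claws.
- slots (a point): Point 105 mm above the stand's origin. The strip has 3 slots above one another on its middle line, 8 mm wide, 26 high, lower edges 65, 105, 145 mm up; the claws belong in the upper two. But the strip is clamped up to 12 mm to either side (y) of this point, NOT measured: feel or look for it. Claws enter with the rest's underside 100 to 106 mm up.
- catch (a point): Where the sprung roller is, behind the strip (12 mm behind its front, 99 mm up; it shifts in y with the strip). Lowered, the rest meets it some 7 to 9 mm above home and hangs there unlocked by its own weight; some 6 to 15 N down on block_top makes it snap home, where it stays.
- articulator: Bystander: brass articulator with plaster models, 85 x 60 x 79 mm, origin under its middle.
- cast_tall: Bystander: plaster dental cast, 58 x 66 mm, 49 mm high, origin under its middle.
- cast_low: Bystander: reddish dental cast, 58 x 66 mm, 35 mm high, origin under its middle.
- casting_ring: Bystander: steel ring, 54 mm across, 36 mm high, origin under its middle.
- cup: Bystander: white cup with instruments, 72 mm across, 85 mm high (instruments to 160), origin under its middle.
- jar: Bystander: amber jar, 60 mm across, 75 mm high, origin under its middle.
- spatula: Bystander: spatula, 160 mm long, lying flat on the bench, origin below its middle.
Things that resemble listed ones, but are neither listed nor needed, are in the scene too. What is shaped like the stand but orange is not meant.

How it is judged:
By the outcome, as a careful person would: the job done as asked, in the order asked, and still so for the second after the job is handed in, with the robot touching nothing.
It also fails if it takes over 72 s, if anything falls off the work surface, if the arm or the gripper's body presses on something with over 40 N, if the wrist force passes 120 N, or if a joint passes its speed limit or range.

ROBOT

A 6-joint arm with a two-finger parallel gripper is mounted at the origin on the work surface. World frame = base frame: x ahead of the robot, y to its left, z up, the work surface at z = 0. Lengths are in m, angles in rad, forces in N, time in s.
With the tool pointing down it reaches from about 0.3 to 0.775 m from the base axis. Payload 14.6 kg.
Tool frame: the origin (TCP) lies midway between the tips of the shut fingers; the grasp point (between the pads) lies 19 mm behind it; z points along the fingers, y is the line along which they close (so a half turn about z gives the same grasp; the last joint's range is limited). The gripper opens to 94 mm and grips with 3 to 60 N. Pads are 16 mm wide; open, the fingers measure 119 mm over their backs; the gripper's body (75 mm by 177 mm) begins 78 mm behind the grasp point.
Start: joints at [1.116, 0.3, 1.521, -0, 1.321, -0.067], TCP at [0.208, 0.509, 0.205] pointing down, gripper open.
Joint ranges: [-3.03, 3.03], [-0.79, 2.21], [0.23, 2.52], [-1.04, 4.18], [0, 3.07], [-2.55, 2.55]. Speed limits (rad/s): [2.22, 2.22, 2.57, 3.14, 3.14, 3.14].

INTERFACE

Orientations are given as [roll, pitch, yaw] about the fixed x, y, z axes, in that order (R = Rz(yaw) Ry(pitch) Rx(roll)).
In Python, from station import ctrl gives the robot as it stands. The module is installed in compiled form; this text tells all that it offers.
- The arm moves only by the tool servo_tool, never from a script. Its argument "plan" is a list of rows, each a list of 7 numbers: the opening in per cent of the stroke, from 0 (shut) to 100 (fully open), then the shift along the tool's x, y, z in m, then the turn, a rotation vector about the tool's x, y, z in rad. A call has exactly 8 rows; each row shifts and turns the commanded pose from where the row before left it, along the tool's axes as they then stand; what a row does not reach is not made up. A row lasts 1/8 s, in which the tool goes at most 62.5 mm and 10.7 degrees, less where a joint would pass 70% of its speed; a pose out of reach is approached as far as the arm can. A call with a gripper value outside its range is refused whole. The fingers move at their own pace and stop on an object; "force" is the grip in N (left out, the last holds). Time passes only in rows, so rows that do not move let the fingers close, or fill a call up. It gives the time, the measured TCP pose, the force, the opening and the grip force at its end, in the units of the state.
- ctrl.get_obs(): the state, without advancing time (a new reading comes with each control period).
- ctrl.camera(name): name is "scene" or "side" or "wrist"; returns a dict with "pixels" (400x640x3 uint8, red, green, blue), "z_map" (400x640 float32, m along the optical axis (not along the pixel's ray), 0 where there is no reading), "mtx" (3x3 intrinsics, pixels), "pose" (4x4, takes a point from camera to world coordinates). Camera axes: x right, y up, looking along -z (the intrinsics and any distortion apply to the point x, -y, -z); pixel columns grow to the right and rows downward; lengths in m; the calibration is good to about 2 mm. A picture is of the moment at which its call begins.
- ctrl.hand_in(): hands the job in; it is judged then, once.
The state is a dict: "time_s": time; "qpos": joint angles; "joint_vel": joint speeds; "tau": joint torques, N m; "ee_pos": TCP position; "eef_rot": TCP orientation; "force": force on the tool from outside, world axes, zero at the start; "moment": the same for the moment, N m; "grip_width": finger opening in m; "grip_force": force on a finger pad.
Only numpy, scipy, OpenCV 4.12 (cv2) and the standard library are available. Lean on these libraries where they do the work, as an engineer would, in place of code of your own. Each camera call takes 0.05 s, during which the arm holds its last target. There are 200 camera calls.

## Working session

There is one attempt and no reset: what is moved stays moved. The work goes in short steps, Python scripts to look and compute and a tool call to move; the robot and the scene stay as the last step left them, time stands still between calls to the robot, and variables do not carry over. Pictures are saved under pics/ and viewed, at most 10 in all, crops included, and the job is handed in when it is done.

Besides the shell and the picture viewer there is one more tool, called after ">>>" as name(argument=value, ...) on one line, values as JSON. servo_tool: Moves the arm, as the interface text tells. Its arguments: {"type":"object","properties":{"plan":{"type":"array","items":{"type":"array","items":{"type":"number"}}},"force":{"type":"number"}},"required":["plan"]}

```bash
mkdir -p pics
cat > h.py <<'E'
import numpy as np, cv2
from station import ctrl
def cam(n):
    c=ctrl.camera(n); Z=c["z_map"]; K=c["mtx"]; T=c["pose"]
    v,u=np.indices(Z.shape)
    P=np.stack([(u-K[0,2])/K[0,0]*Z,-(v-K[1,2])/K[1,1]*Z,-Z],-1)
    W=P@T[:3,:3].T+T[:3,3]; W[Z==0]=np.nan
    return c["pixels"],W,c
E
python3 - <<'E'
from h import *
for n in ["scene","side"]:
    p,W,c=cam(n); cv2.imwrite(f"pics/{n}0.png",p[:,:,::-1]); np.savez(f"{n}0.npz",p=p,W=W,K=c["mtx"],T=c["pose"]); print(n,c["pose"].round(3).tolist(),c["mtx"].tolist())
    print(c.keys())
print(ctrl.get_obs())
E
```

```text
scene [[-0.452, -0.708, 0.542, 1.05], [0.892, -0.366, 0.266, 0.281], [0.01, 0.604, 0.797, 0.953], [0.0, 0.0, 0.0, 1.0]] [[420.2810066137155, 0.0, 320.9926150694887], [0.0, 420.2810066137155, 198.46627989078763], [0.0, 0.0, 1.0]]
dict_keys(['pixels', 'z_map', 'mtx', 'pose'])
side [[0.913, 0.215, -0.347, 0.065], [-0.408, 0.498, -0.765, -0.869], [0.009, 0.84, 0.542, 0.692], [0.0, 0.0, 0.0, 1.0]] [[445.46638441506326, 0.0, 313.46123670706004], [0.0, 445.46638441506326, 199.07180703784695], [0.0, 0.0, 1.0]]
dict_keys(['pixels', 'z_map', 'mtx', 'pose'])
{'time_s': 0.1, 'qpos': array([ 1.11639212e+00,  3.00408417e-01,  1.52153311e+00, -2.99311417e-05,
        1.32071029e+00, -6.65773639e-02]), 'joint_vel': array([ 0.001372  , -0.00096923, -0.00259661,  0.00210026, -0.00060773,
       -0.00033485]), 'tau': array([ 7.45612579e-04, -5.32637680e+01, -3.53290915e+01,  7.08927191e-02,
        2.34624505e-02, -7.13372401e-05]), 'ee_pos': array([0.20788823, 0.50893294, 0.20494101]), 'eef_rot': array([-3.14053391e+00, -4.15362326e-05,  2.75377321e+00]), 'force': array([-0.00905597,  0.27123716, -0.15744405]), 'moment': array([ 0.02910976, -0.00355314,  0.00871182]), 'grip_force': 0.0, 'grip_width': 0.09419223995437877}
```

View pics/scene0.png

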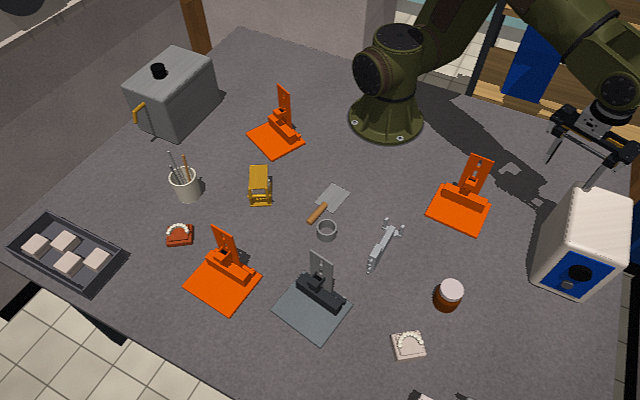

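View pics/side0.png

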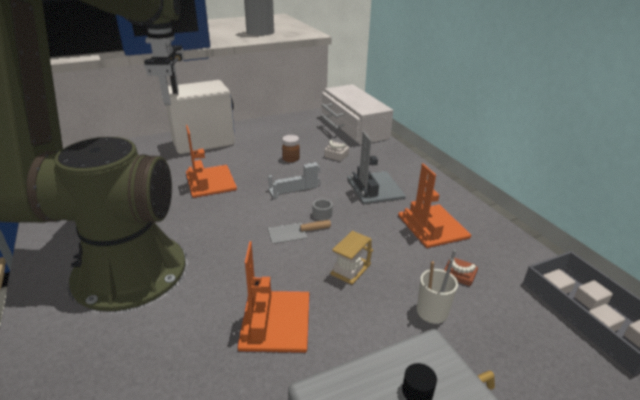

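The scene view shows the grey stand at about (315,290) with its strip top at (320,255). The rest lies at about (385,245), with its block end near (375,265) and its fork near (397,225). In the side view the strip is at (366,160) and the rest at (295,182), with its block on the right at (312,175).

Run:
```python
from h import *
ims=[]
for n,(u0,u1,v0,v1) in {"scene":(265,415,205,350),"side":(255,415,115,215)}.items():
    d=np.load(n+"0.npz"); p=d["p"]; W=d["W"]
    ims.append(cv2.resize(p[v0:v1,u0:u1,::-1],(600,580 if n=="scene" else 375),interpolation=cv2.INTER_CUBIC)[:,:, :])
    w=W[v0:v1,u0:u1].reshape(-1,3); c=p[v0:v1,u0:u1].reshape(-1,3).astype(int)
    grey=(c.max(1)-c.min(1)<40)
    m=grey&(w[:,2]>0.02)
    q=w[m]; q=q[~np.isnan(q).any(1)]
    # clusters on 2D grid
    g=np.zeros((200,200),np.uint8); ij=((q[:,:2]-[0.2,-0.3])/0.005).astype(int); ok=((ij>=0)&(ij<200)).all(1); q=q[ok];ij=ij[ok]
    g[ij[:,0],ij[:,1]]=1
    g=cv2.dilate(g,np.ones((3,3)))
    k,L=cv2.connectedComponents(g); lab=L[ij[:,0],ij[:,1]]
    for i in range(1,k):
        s=q[lab==i]
        if len(s)<40: continue
        print(n,i,len(s),s.min(0).round(3),s.max(0).round(3))
        for z0,z1 in [(0.02,.035),(.035,.045),(.045,.06),(.06,.08),(.08,.14),(.14,.19)]:
            t=s[(s[:,2]>z0)&(s[:,2]<z1)]
            if len(t)>8:
                r=cv2.minAreaRect((t[:,:2]*1000).astype(np.float32)); print("  z",z0,len(t),np.round(r[0]),np.round(r[1]),round(r[2],1))
    np.save(n+"_q.npy",q)
cv2.imwrite("pics/crop0.png",ims[0])
```

```text
scene 1 463 [0.409 0.154 0.02 ] [0.562 0.208 0.076]
  z 0.02 89 [483. 168.] [ 53. 149.] 79.0
  z 0.035 182 [485. 184.] [143.  53.] 2.9
  z 0.045 52 [484. 185.] [152.  51.] 3.6
  z 0.06 140 [536. 173.] [18. 49.] 86.0
scene 2 191 [0.474 0.    0.02 ] [0.528 0.053 0.038]
  z 0.02 167 [502.  28.] [52. 53.] 27.9
  z 0.035 24 [503.  27.] [49. 49.] 86.6
scene 3 1538 [0.637 0.033 0.02 ] [0.7   0.157 0.18 ]
  z 0.02 225 [667.  96.] [119.  48.] 79.7
  z 0.035 104 [676.  94.] [120.  31.] 81.7
  z 0.045 469 [676.  94.] [120.  29.] 79.7
  z 0.06 46 [662.  91.] [59.  4.] 82.4
  z 0.08 442 [676.  88.] [61. 38.] 81.1
  z 0.14 252 [660.  90.] [61.  6.] 79.7
scene 4 412 [0.655 0.281 0.02 ] [0.714 0.337 0.051]
  z 0.02 97 [686. 311.] [35. 56.] 35.9
  z 0.035 217 [690. 314.] [37. 42.] 26.0
  z 0.045 98 [688. 310.] [21. 49.] 60.3
side 1 591 [0.404 0.149 0.02 ] [0.557 0.209 0.077]
  z 0.02 223 [474. 162.] [ 59. 151.] 75.4
  z 0.035 180 [473. 182.] [142.  58.] 4.0
  z 0.045 83 [481. 174.] [ 52. 152.] 87.0
  z 0.06 105 [531. 171.] [24. 49.] 83.6
side 2 226 [ 0.469 -0.004  0.02 ] [0.522 0.053 0.038]
  z 0.02 
[... 307 characters left out ...]
] [0.694 0.155 0.183]
  z 0.02 212 [652.  92.] [ 44. 125.] 1.7
  z 0.035 75 [661.  91.] [ 23. 122.] 0.3
  z 0.045 152 [670.  91.] [122.  33.] 80.1
  z 0.06 56 [657.  88.] [61.  7.] 79.4
  z 0.08 253 [672.  86.] [65. 39.] 78.7
  z 0.14 140 [657.  90.] [66.  6.] 79.5
side 5 248 [0.645 0.277 0.02 ] [0.728 0.349 0.053]
  z 0.02 122 [682. 301.] [45. 84.] 77.9
  z 0.035 85 [686. 318.] [47. 52.] 34.0
  z 0.045 41 [680. 314.] [32. 53.] 32.9
side 7 1205 [0.746 0.36  0.02 ] [0.932 0.585 0.11 ]
  z 0.02 211 [810. 445.] [115. 260.] 32.6
  z 0.035 215 [803. 448.] [114. 279.] 35.6
  z 0.045 218 [823. 406.] [113. 202.] 43.2
  z 0.06 269 [823. 404.] [ 93. 206.] 47.4
  z 0.08 292 [824. 392.] [ 72. 205.] 58.9
```

View pics/crop0.png

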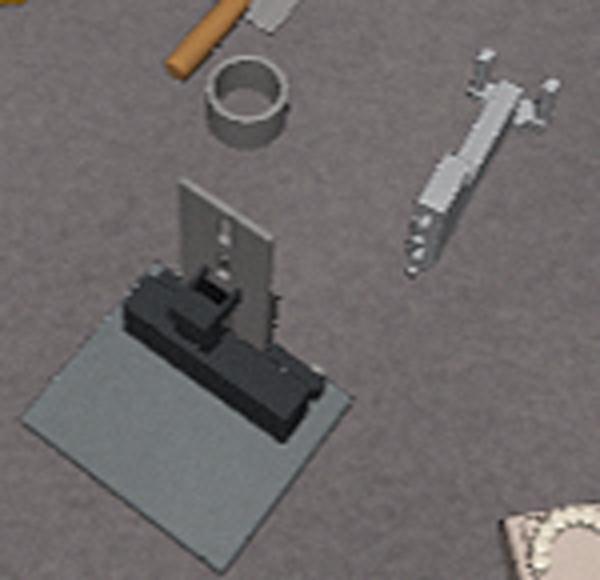

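The crop shows the strip's front face turned towards the robot. The rest's claws point away from it, so the two are roughly aligned. Next I fit both poses.

```bash
cat >> h.py <<'E'
def fitline(q):
    vx,vy,x,y=cv2.fitLine((q[:,:2]*1000).astype(np.float32),cv2.DIST_HUBER,0,.01,.01).ravel()
    if vx<0: vx,vy=-vx,-vy
    return np.array([vx,vy]),np.array([x,y]),np.degrees(np.arctan2(vy,vx))
def delta(pos,yaw):
    "shift in tool axes and rotvec to the pose pos, pointing down at yaw"
    from scipy.spatial.transform import Rotation as Rr
    o=ctrl.get_obs(); R=Rr.from_euler("xyz",o["eef_rot"]); T=Rr.from_euler("xyz",[np.pi,0,yaw])
    s=R.inv().apply(np.array(pos)-o["ee_pos"]); r=(R.inv()*T).as_rotvec()
    return s.round(4),r.round(4)
E
python3 - <<'E'
from h import *
for n in ["scene","side"]:
    q=np.load(n+"_q.npy")
    b=q[(q[:,0]>.4)&(q[:,0]<.565)&(q[:,1]>.145)&(q[:,1]<.215)]
    top=b[((b[:,2]>.037)&(b[:,2]<.043))&(b[:,0]>.43)&(b[:,0]<.52)]; blk=b[(b[:,2]>.072)]
    print(n,"bar top",len(top),fitline(top),"z",np.median(top[:,2]));
    print(" block",len(blk),cv2.minAreaRect((blk[:,:2]*1000).astype(np.float32)),np.median(blk[:,2]))
    s=q[(q[:,0]>.64)&(q[:,0]<.672)&(q[:,1]>.05)&(q[:,1]<.13)&(q[:,2]>.13)&(q[:,2]<.178)]
    d,c,a=fitline(s); t=(s[:,:2]*1000-c)@d; tt=(t.min()+t.max())/2
    print(" strip",len(s),a,"width",np.ptp(t),"mid",c+tt*d,"ztop",q[(q[:,0]<.672)&(q[:,0]>.64)&(q[:,1]<.13)&(q[:,1]>.05)][:,2].max())
    f=b[(b[:,2]>.044)&(b[:,2]<.05)]; print(" fork",len(f),np.c_[f[:,:2].min(0),f[:,:2].max(0)])
E
```

```text
scene bar top 98 (array([9.9999988e-01, 4.8183525e-04], dtype=float32), array([462.90912, 177.94565], dtype=float32), np.float32(0.027607126)) z 0.038675677538532016
 block 72 ((531.3089599609375, 173.8529052734375), (17.312524795532227, 40.2451057434082), 86.06339263916016) 0.0733487419606852
 strip 270 80.29172 width 61.01718351623943 mid [661.68642792  90.23360785] ztop 0.18028880782207002
 fork 34 [[0.40995331 0.56152813]
 [0.15500439 0.20655164]]
side bar top 94 (array([ 0.9906959 , -0.13609427], dtype=float32), array([473.43536, 172.51505], dtype=float32), np.float32(-7.821901)) z 0.039419431336794486
 block 50 ((527.2349243164062, 170.75851440429688), (23.70313262939453, 38.122352600097656), 79.47505950927734) 0.07407774169251063
 strip 152 80.26088 width 67.28967710471969 mid [655.51685158  90.0694501 ] ztop 0.18255473332860395
 fork 45 [[0.40686825 0.55720126]
 [0.15227004 0.20407452]]
```

Run:
```python
from h import *
print(delta([.473,.176,.2],np.pi-.07))
```

```text
(array([-0.3713, -0.2079,  0.0051]), array([-1.000e-03, -2.000e-04, -3.178e-01]))
```

>>> servo_tool(plan=[[100, -0.0464, -0.026, 0.0006, 0, 0, 0], [100, -0.0464, -0.026, 0.0006, 0, 0, 0], [100, -0.0464, -0.026, 0.0006, 0, 0, 0], [100, -0.0464, -0.026, 0.0006, 0, 0, 0], [100, -0.0464, -0.026, 0.0006, 0, 0, 0], [100, -0.0464, -0.026, 0.0006, 0, 0, 0], [100, -0.0464, -0.026, 0.0006, 0, 0, 0], [100, -0.0464, -0.026, 0.0006, 0, 0, 0]])

```text
time_s: 1.1
ee_pos: [0.4738, 0.1747, 0.2005]
eef_rot: [-3.141, -0.0, 2.754]
force: [0.3, 0.1, 0.2]
grip_width: 0.0943
grip_force: 0.0
```

>>> servo_tool(plan=[[100, 0, 0, 0, 0, 0, -0.08], [100, 0, 0, 0, 0, 0, -0.08], [100, 0, 0, 0, 0, 0, -0.08], [100, 0, 0, 0, 0, 0, -0.078], [100, 0, 0, 0, 0, 0, 0], [100, 0, 0, 0, 0, 0, 0], [100, 0, 0, 0, 0, 0, 0], [100, 0, 0, 0, 0, 0, 0]])

```text
time_s: 2.1
ee_pos: [0.473, 0.1762, 0.2006]
eef_rot: [-3.142, -0.0, 3.071]
force: [0.3, 0.3, -0.3]
grip_width: 0.0939
grip_force: 0.0
```

Run:
```python
from h import *
o=ctrl.get_obs(); print(o["time_s"],o["ee_pos"],o["eef_rot"])
p,W,c=cam("wrist"); cv2.imwrite("pics/w1.png",p[:,:,::-1]); np.savez("w1.npz",p=p,W=W,K=c["mtx"],T=c["pose"])
q=W[~np.isnan(W).any(2)]; 
for z0,z1 in [(.03,.045),(.045,.052),(.06,.085)]:
    s=q[(q[:,2]>z0)&(q[:,2]<z1)&(q[:,0]>.39)&(q[:,0]<.57)&(q[:,1]>.14)&(q[:,1]<.22)]
    if len(s)>5: print(z0,len(s),np.median(s[:,2]),cv2.minAreaRect((s[:,:2]*1000).astype(np.float32)))
```

```text
2.1 [0.47295381 0.17621538 0.20062501] [-3.14153654e+00 -3.41852477e-05  3.07131784e+00]
0.03 1337 0.0396377005050762 ((456.2737731933594, 175.78514099121094), (44.830814361572266, 102.34194946289062), 85.97276306152344)
0.045 201 0.047488980687440674 ((457.5796203613281, 179.72996520996094), (52.33402633666992, 103.83802795410156), 87.2282943725586)
0.06 761 0.07447661919042942 ((530.7467041015625, 174.75108337402344), (17.341644287109375, 48.92296600341797), 86.0198974609375)
```

View pics/w1.png

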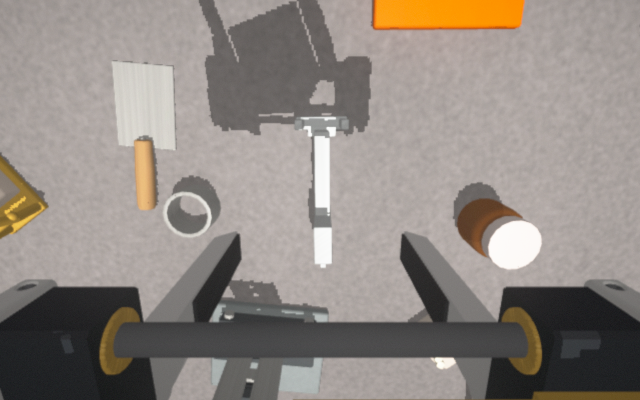

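The wrist view shows the rest centred between the fingers, with its bar at column 321, fork at (321,125) and block at (322,245). Measured yaw is -4.0°, which matches the tool. The strip top is visible at about (248,380). I descend and grasp.

>>> servo_tool(plan=[[100, -0.007, 0, 0.025, 0, 0, 0], [100, 0, 0, 0.025, 0, 0, 0], [100, 0, 0, 0.025, 0, 0, 0], [100, 0, 0, 0.025, 0, 0, 0], [100, 0, 0, 0.025, 0, 0, 0], [100, 0, 0, 0.025, 0, 0, 0], [100, 0, 0, 0.025, 0, 0, 0], [100, 0, 0, 0.017, 0, 0, 0]])

```text
time_s: 3.15
ee_pos: [0.4797, 0.1757, 0.0076]
eef_rot: [-3.141, -0.001, 3.072]
force: [0.9, 0.2, -1.2]
grip_width: 0.0945
grip_force: 0.0
```

>>> servo_tool(plan=[[0, 0, 0, 0, 0, 0, 0], [0, 0, 0, 0, 0, 0, 0], [0, 0, 0, 0, 0, 0, 0], [0, 0, 0, 0, 0, 0, 0], [0, 0, 0, 0, 0, 0, 0], [0, 0, 0, 0, 0, 0, 0], [0, 0, 0, 0, 0, 0, 0], [0, 0, 0, 0, 0, 0, 0]], force=35)

```text
time_s: 4.15
ee_pos: [0.48, 0.1758, 0.0086]
eef_rot: [3.142, 0.0, 3.072]
force: [0.2, 1.5, -0.3]
grip_width: 0.0177
grip_force: 0.5
```

>>> servo_tool(plan=[[0, 0, 0, 0, 0, 0, 0], [0, 0, 0, 0, 0, 0, 0], [0, 0, 0, 0, 0, 0, 0], [0, 0, 0, -0.01, 0, 0, 0], [0, 0, 0, -0.02, 0, 0, 0], [0, 0, 0, -0.03, 0, 0, 0], [0, 0, 0, -0.03, 0, 0, 0], [0, 0, 0, -0.014, 0, 0, 0]])

```text
time_s: 5.15
ee_pos: [0.4803, 0.1758, 0.1144]
eef_rot: [3.141, 0.002, 3.072]
force: [0.1, 0.3, -1.9]
grip_width: 0.0156
grip_force: 35.0
```

>>> servo_tool(plan=[[0, 0, 0, 0, 0, 0, -0.05], [0, 0, 0, 0, 0, 0, -0.05], [0, 0, 0, 0, 0, 0, 0], [0, 0, 0, 0, 0, 0, 0], [0, 0, 0, 0, 0, 0, 0], [0, 0, 0, 0, 0, 0, 0], [0, 0, 0, 0, 0, 0, 0], [0, 0, 0, 0, 0, 0, 0]])

```text
time_s: 6.15
ee_pos: [0.4799, 0.1757, 0.1126]
eef_rot: [-3.142, -0.0, -3.111]
force: [0.0, -0.7, -2.9]
grip_width: 0.0157
grip_force: 35.0
```

Run:
```python
from h import *
o=ctrl.get_obs(); print(o["time_s"],o["ee_pos"],o["eef_rot"],o["grip_force"],o["force"])
for n in ["scene","side"]:
    p,W,c=cam(n); cv2.imwrite(f"pics/{n}1.png",p[:,:,::-1]); np.savez(n+"1.npz",p=p,W=W)
    q=W[~np.isnan(W).any(2)]
    s=q[(q[:,2]>.10)&(q[:,2]<.2)&(q[:,0]>.44)&(q[:,0]<.6)&(q[:,1]>.1)&(q[:,1]<.25)]
    h,e=np.histogram(s[:,2],np.arange(.1,.201,.005)); print(n,h)
    b=s[(s[:,0]>.50)&(s[:,2]>.165)&(s[:,2]<.185)]
    if len(b)>5: print(len(b),np.median(b[:,2]),cv2.minAreaRect((b[:,:2]*1000).astype(np.float32)),b.min(0),b.max(0))
u0,u1,v0,v1=300,460,150,290
cv2.imwrite("pics/c2.png",cv2.resize(cv2.imread("pics/scene1.png")[v0:v1,u0:u1],(640,560),interpolation=cv2.INTER_CUBIC))
```

```text
6.15 [0.47992761 0.17571863 0.11262705] [-3.14156474e+00 -5.85187249e-05 -3.11148265e+00] 34.99862730503082 [ 0.0076899  -0.68373957 -2.90431202]
scene [  3  11  16  19  27  25  22  28  74  29  28  25  33  39  42 126   8   3
   2   1]
161 0.17626058147116375 ((534.9492797851562, 176.78994750976562), (50.065101623535156, 17.958566665649414), 0.4739851951599121) [0.50994154 0.16777675 0.16520247] [0.55999089 0.18585033 0.18058863]
side [10 48 53 50 64 65 51 59 83 54 48 47 46 49 38 16 10 11  5  1]
46 0.16886368883875885 ((530.4058837890625, 169.91339111328125), (15.565279960632324, 47.33744430541992), 87.85506439208984) [0.50677813 0.16202464 0.16553419] [0.55427249 0.17857644 0.17546633]
```

View pics/c2.png

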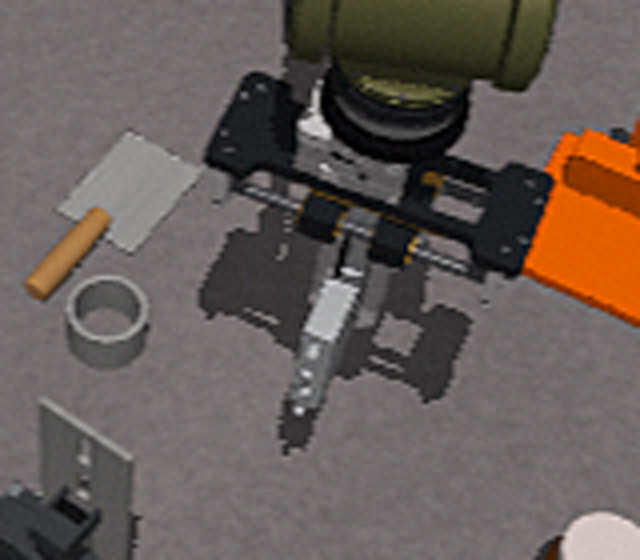

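The claws are level and gripped well, but that turn went the wrong way. I turn back to the strip's yaw (-9.73°) and go to about 15 mm in front of it.

>>> servo_tool(plan=[[0, 0, 0, 0, 0, 0, 0.1], [0, 0, 0, 0, 0, 0, 0.1], [0, -0.017, -0.01, 0, 0, 0, 0], [0, -0.02, -0.012, 0, 0, 0, 0], [0, -0.02, -0.012, 0, 0, 0, 0], [0, -0.02, -0.012, 0, 0, 0, 0], [0, -0.015, -0.0074, 0, 0, 0, 0], [0, 0, 0, 0.001, 0, 0, 0]])

```text
time_s: 7.25
ee_pos: [0.5624, 0.1066, 0.1113]
eef_rot: [-3.142, -0.0, 2.971]
force: [-0.8, -0.7, -2.5]
grip_width: 0.0152
grip_force: 35.0
```

>>> servo_tool(plan=[[0, 0, 0, 0, 0, 0, 0], [0, 0, 0, 0, 0, 0, 0], [0, 0, 0, 0, 0, 0, 0], [0, 0, 0, 0, 0, 0, 0], [0, 0, 0, 0, 0, 0, 0], [0, 0, 0, 0, 0, 0, 0], [0, 0, 0, 0, 0, 0, 0], [0, 0, 0, 0, 0, 0, 0]])

```text
time_s: 8.25
ee_pos: [0.5616, 0.1076, 0.1116]
eef_rot: [-3.142, 0.0, 2.972]
force: [0.8, 0.5, -2.7]
grip_width: 0.0156
grip_force: 35.0
```

```bash
cat > m.py <<'E'
from h import *
import sys
o=ctrl.get_obs(); print(o["time_s"],o["ee_pos"].round(4),o["eef_rot"].round(4),o["grip_force"],o["force"].round(1))
n=np.array([.9856,-.169]); t=np.array([.169,.9856])
for nm in ["scene","side"]:
    p,W,c=cam(nm); cv2.imwrite(f"pics/{nm}_{sys.argv[1]}.png",p[:,:,::-1]); np.savez(f"{nm}_{sys.argv[1]}.npz",p=p,W=W)
    q=W[~np.isnan(W).any(2)]; L=(q[:,:2]-o["ee_pos"][:2])*1000; a=L@n; b=L@t; z=q[:,2]*1000-o["ee_pos"][2]*1000
    # block top: expected z about 66 above TCP
    s=(a>20)&(a<75)&(abs(b)<20)&(abs(z-66)<4)
    if s.sum()>5: print(nm,"block",s.sum(),"z",np.median(q[s,2]),"a",np.percentile(a[s],[1,99]).round(1),"b",np.percentile(b[s],[1,99]).round(1), cv2.minAreaRect(np.c_[a,b][s].astype(np.float32)))
    s=(a>85)&(a<115)&(abs(b)<50)&(q[:,2]>.11)&(q[:,2]<.185)
    if s.sum()>5: print(nm,"strip",s.sum(),"a",np.percentile(a[s],[2,50,98]).round(1),"b",np.percentile(b[s],[1,99]).round(1),"ztop",q[s,2].max())
E
python3 m.py A
python3 - <<'E'
import cv2
a=cv2.imread("pics/scene_A.png")[215:325,265:385]; b=cv2.imread("pics/side_A.png")[115:215,290:410]
f=lambda x:cv2.resize(x,(400,400),interpolation=cv2.INTER_CUBIC)
cv2.imwrite("pics/c3.png",cv2.hconcat([f(a),f(b)]))
E
```

```text
8.25 [0.5616 0.1076 0.1116] [-3.1416  0.      2.9718] 34.99859869480133 [ 0.8  0.5 -2.7]
scene block 128 z 0.17624729667597633 a [31.2 71.3] b [-8.7  8.7] ((51.27296447753906, 0.22223567962646484), (17.856517791748047, 40.882198333740234), 89.79975891113281)
scene strip 392 a [ 97.9 101.6 103. ] b [-30.4  29.9] ztop 0.1811240853857239
side block 8 z 0.17701938965918462 a [52.5 65.5] b [-15.2  -0. ] ((61.536556243896484, -9.872355461120605), (21.09527587890625, 7.5222368240356445), 49.22282791137695)
side strip 233 a [93.7 95.6 98.5] b [-34.6  28.3] ztop 0.18157784430244095
```

View pics/c3.png

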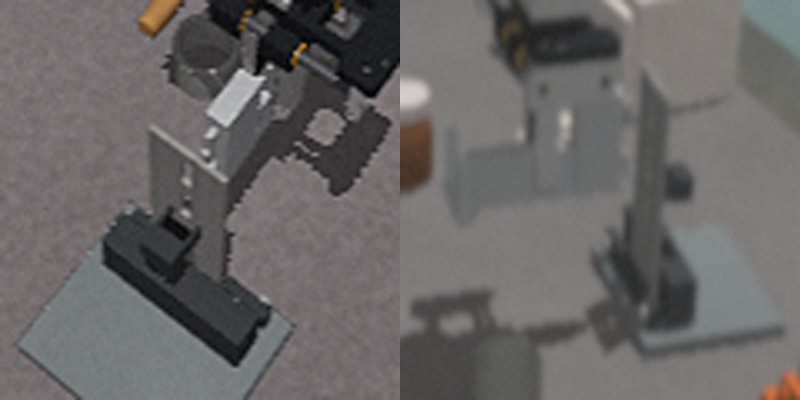

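Left crop shows the rest lined up with the strip, and the right crop shows the claws at strip height. The scene cloud puts the block 0.3 mm off the strip's midline, level with it, with 15 mm to go. I advance slowly, checking force.

>>> servo_tool(plan=[[0, -0.003, -0.0003, 0, 0, 0, 0], [0, -0.003, 0, 0, 0, 0, 0], [0, -0.003, 0, 0, 0, 0, 0], [0, -0.003, 0, 0, 0, 0, 0], [0, -0.002, 0, 0, 0, 0, 0], [0, -0.001, 0, 0, 0, 0, 0], [0, -0.001, 0, 0, 0, 0, 0], [0, 0, 0, 0, 0, 0, 0]])

```text
time_s: 9.35
ee_pos: [0.5773, 0.1046, 0.1117]
eef_rot: [-3.142, 0.0, 2.972]
force: [0.5, -1.4, -2.5]
grip_width: 0.0155
grip_force: 35.0
```

>>> servo_tool(plan=[[0, -0.0005, 0, 0, 0, 0, 0], [0, -0.0005, 0, 0, 0, 0, 0], [0, -0.0005, 0, 0, 0, 0, 0], [0, -0.0005, 0, 0, 0, 0, 0], [0, 0, 0, 0, 0, 0, 0], [0, 0, 0, 0, 0, 0, 0], [0, 0, 0, 0, 0, 0, 0], [0, 0, 0, 0, 0, 0, 0]])

```text
time_s: 10.35
ee_pos: [0.5793, 0.1042, 0.1117]
eef_rot: [-3.142, -0.0, 2.972]
force: [0.4, 0.9, -2.1]
grip_width: 0.0156
grip_force: 35.0
```

>>> servo_tool(plan=[[0, -0.0005, 0, 0, 0, 0, 0], [0, -0.0005, 0, 0, 0, 0, 0], [0, -0.0005, 0, 0, 0, 0, 0], [0, -0.0005, 0, 0, 0, 0, 0], [0, -0.0005, 0, 0, 0, 0, 0], [0, -0.0005, 0, 0, 0, 0, 0], [0, 0, 0, 0, 0, 0, 0], [0, 0, 0, 0, 0, 0, 0]])

```text
time_s: 11.35
ee_pos: [0.5822, 0.1037, 0.1117]
eef_rot: [-3.142, -0.0, 2.972]
force: [0.9, -0.1, -3.1]
grip_width: 0.0158
grip_force: 35.0
```

>>> servo_tool(plan=[[0, -0.0005, 0, 0, 0, 0, 0], [0, -0.0005, 0, 0, 0, 0, 0], [0, -0.0005, 0, 0, 0, 0, 0], [0, -0.0005, 0, 0, 0, 0, 0], [0, 0, 0, 0, 0, 0, 0], [0, 0, 0, 0, 0, 0, 0], [0, 0, 0, 0, 0, 0, 0], [0, 0, 0, 0, 0, 0, 0]])

```text
time_s: 12.35
ee_pos: [0.5842, 0.1034, 0.1117]
eef_rot: [3.142, 0.0, 2.972]
force: [-0.3, -0.2, -2.0]
grip_width: 0.0159
grip_force: 35.0
```

>>> servo_tool(plan=[[0, -0.0005, 0, 0, 0, 0, 0], [0, -0.0005, 0, 0, 0, 0, 0], [0, -0.0005, 0, 0, 0, 0, 0], [0, -0.0005, 0, 0, 0, 0, 0], [0, 0, 0, 0, 0, 0, 0], [0, 0, 0, 0, 0, 0, 0], [0, 0, 0, 0, 0, 0, 0], [0, 0, 0, 0, 0, 0, 0]])

```text
time_s: 13.35
ee_pos: [0.5862, 0.103, 0.1116]
eef_rot: [-3.142, -0.0, 2.972]
force: [0.9, -1.4, -4.1]
grip_width: 0.0158
grip_force: 35.0
```

```bash
sed -i 's/(a>85)&(a<115)/(a>62)\&(a<95)\&(abs(b)>11)/' m.py; python3 m.py B
python3 - <<'E'
import cv2
a=cv2.imread("pics/scene_B.png")[215:325,265:385]; b=cv2.imread("pics/side_B.png")[115:215,290:410]
f=lambda x:cv2.resize(x,(400,400),interpolation=cv2.INTER_CUBIC)
cv2.imwrite("pics/c4.png",cv2.hconcat([f(a),f(b)]))
E
```

```text
13.35 [0.5862 0.103  0.1116] [-3.1415 -0.      2.9718] 34.99859154224396 [ 0.9 -1.4 -4.1]
scene block 154 z 0.176376877200479 a [31.5 74.9] b [-15.8  17.1] ((52.4356689453125, 1.061819076538086), (44.97201156616211, 36.472042083740234), 0.1200818419456482)
scene strip 266 a [73.4 76.5 78. ] b [-30.   30.1] ztop 0.18254254410742976
side block 20 z 0.17731456835124715 a [33.5 73.7] b [-18.8  11. ] ((56.726341247558594, -12.436241149902344), (53.364036560058594, 26.176841735839844), 29.942211151123047)
side strip 120 a [62.6 70.2 74.2] b [-35.2 -11.1] ztop 0.180875892554202
```

View pics/c4.png

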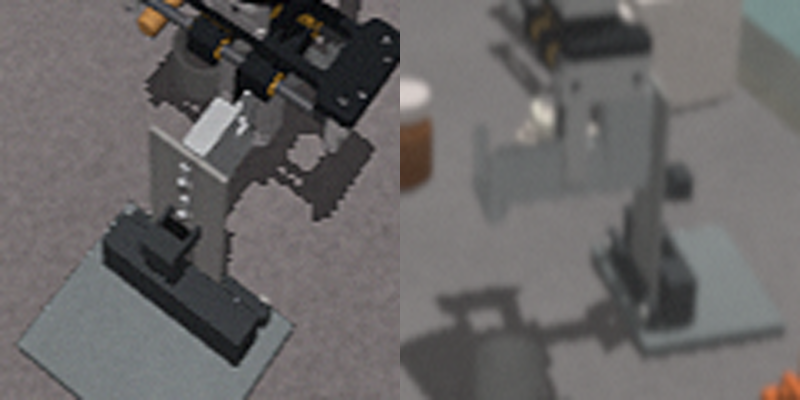

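The claws now show through the slots: bright tips at (182,168), (182,183) and (180,210) in the left crop. About 2 mm of gap is left, so I close it gently until contact.

>>> servo_tool(plan=[[0, -0.0004, 0, 0, 0, 0, 0], [0, -0.0004, 0, 0, 0, 0, 0], [0, -0.0004, 0, 0, 0, 0, 0], [0, 0, 0, 0, 0, 0, 0], [0, 0, 0, 0, 0, 0, 0], [0, 0, 0, 0, 0, 0, 0], [0, 0, 0, 0, 0, 0, 0], [0, 0, 0, 0, 0, 0, 0]])

```text
time_s: 14.45
ee_pos: [0.5874, 0.1028, 0.1116]
eef_rot: [-3.142, -0.0, 2.972]
force: [0.1, 0.2, -2.5]
grip_width: 0.0158
grip_force: 35.0
```

>>> servo_tool(plan=[[0, -0.0004, 0, 0, 0, 0, 0], [0, -0.0004, 0, 0, 0, 0, 0], [0, 0, 0, 0, 0, 0, 0], [0, 0, 0, 0, 0, 0, 0], [0, 0, 0, 0, 0, 0, 0], [0, 0, 0, 0, 0, 0, 0], [0, 0, 0, 0, 0, 0, 0], [0, 0, 0, 0, 0, 0, 0]])

```text
time_s: 15.45
ee_pos: [0.5882, 0.1027, 0.1117]
eef_rot: [3.142, -0.0, 2.972]
force: [0.3, -1.1, -3.0]
grip_width: 0.0158
grip_force: 35.0
```

>>> servo_tool(plan=[[0, -0.0004, 0, 0, 0, 0, 0], [0, -0.0004, 0, 0, 0, 0, 0], [0, 0, 0, 0, 0, 0, 0], [0, 0, 0, 0, 0, 0, 0], [0, 0, 0, 0, 0, 0, 0], [0, 0, 0, 0, 0, 0, 0], [0, 0, 0, 0, 0, 0, 0], [0, 0, 0, 0, 0, 0, 0]])

```text
time_s: 16.45
ee_pos: [0.5886, 0.1027, 0.1115]
eef_rot: [-3.141, -0.001, 2.972]
force: [-5.1, 1.3, -1.9]
grip_width: 0.0155
grip_force: 35.0
```

>>> servo_tool(plan=[[0, -0.0004, 0, 0, 0, 0, 0], [0, -0.0004, 0, 0, 0, 0, 0], [0, 0, 0, 0, 0, 0, 0], [0, 0, 0, 0, 0, 0, 0], [0, 0, 0, 0, 0, 0, 0], [0, 0, 0, 0, 0, 0, 0], [0, 0, 0, 0, 0, 0, 0], [0, 0, 0, 0, 0, 0, 0]])

```text
time_s: 17.45
ee_pos: [0.5887, 0.1027, 0.1114]
eef_rot: [-3.141, -0.003, 2.972]
force: [-12.2, 2.3, 0.2]
grip_width: 0.0158
grip_force: 35.0
```

Contact shows at about 5 to 12 N, which is gentle. I back off to about 0.7 mm clearance and lower.

>>> servo_tool(plan=[[0, 0.001, 0, 0, 0, 0, 0], [0, 0.001, 0, 0, 0, 0, 0], [0, 0, 0, 0, 0, 0, 0], [0, 0, 0, 0.001, 0, 0, 0], [0, 0, 0, 0.001, 0, 0, 0], [0, 0, 0, 0.001, 0, 0, 0], [0, 0, 0, 0.001, 0, 0, 0], [0, 0, 0, 0, 0, 0, 0]])

```text
time_s: 18.45
ee_pos: [0.5877, 0.1028, 0.1075]
eef_rot: [-3.142, -0.0, 2.972]
force: [0.8, -0.2, -3.3]
grip_width: 0.0155
grip_force: 35.0
```

>>> servo_tool(plan=[[0, 0, 0, 0.0005, 0, 0, 0], [0, 0, 0, 0.0005, 0, 0, 0], [0, 0, 0, 0.0005, 0, 0, 0], [0, 0, 0, 0.0005, 0, 0, 0], [0, 0, 0, 0, 0, 0, 0], [0, 0, 0, 0, 0, 0, 0], [0, 0, 0, 0, 0, 0, 0], [0, 0, 0, 0, 0, 0, 0]])

```text
time_s: 19.45
ee_pos: [0.5878, 0.1028, 0.1057]
eef_rot: [-3.142, 0.0, 2.972]
force: [-0.3, -0.1, -3.1]
grip_width: 0.0157
grip_force: 35.0
```

>>> servo_tool(plan=[[0, 0, 0, 0.0005, 0, 0, 0], [0, 0, 0, 0.0005, 0, 0, 0], [0, 0, 0, 0.0005, 0, 0, 0], [0, 0, 0, 0, 0, 0, 0], [0, 0, 0, 0, 0, 0, 0], [0, 0, 0, 0, 0, 0, 0], [0, 0, 0, 0, 0, 0, 0], [0, 0, 0, 0, 0, 0, 0]])

```text
time_s: 20.45
ee_pos: [0.5878, 0.1028, 0.1042]
eef_rot: [3.142, 0.0, 2.972]
force: [-2.9, 1.0, 2.4]
grip_width: 0.0158
grip_force: 35.0
```

>>> servo_tool(plan=[[0, 0, 0, 0.0004, 0, 0, 0], [0, 0, 0, 0.0004, 0, 0, 0], [0, 0, 0, 0, 0, 0, 0], [0, 0, 0, 0, 0, 0, 0], [0, 0, 0, 0, 0, 0, 0], [0, 0, 0, 0, 0, 0, 0], [0, 0, 0, 0, 0, 0, 0], [0, 0, 0, 0, 0, 0, 0]])

```text
time_s: 21.45
ee_pos: [0.5878, 0.1027, 0.1034]
eef_rot: [-3.142, -0.0, 2.972]
force: [-5.0, 1.3, 3.5]
grip_width: 0.0159
grip_force: 35.0
```

The catch is felt at an underside height of about 95 mm, as expected. I release and rise.

>>> servo_tool(plan=[[20, 0, 0, 0, 0, 0, 0], [30, 0, 0, 0, 0, 0, 0], [50, 0, 0, 0, 0, 0, 0], [50, 0, 0, 0, 0, 0, 0], [50, 0, 0, 0, 0, 0, 0], [50, 0, 0, 0, 0, 0, 0], [50, 0, 0, 0, 0, 0, 0], [50, 0, 0, 0, 0, 0, 0]])

```text
time_s: 22.45
ee_pos: [0.5878, 0.1028, 0.1033]
eef_rot: [-3.142, -0.0, 2.972]
force: [-0.6, -0.5, -0.7]
grip_width: 0.0472
grip_force: 0.0
```

>>> servo_tool(plan=[[50, 0, 0, -0.01, 0, 0, 0], [50, 0, 0, -0.015, 0, 0, 0], [50, 0, 0, -0.02, 0, 0, 0], [50, 0, 0, -0.02, 0, 0, 0], [0, 0, 0, -0.02, 0, 0, 0], [0, 0, 0, -0.01, 0, 0, 0], [0, 0, 0, 0, 0, 0, 0], [0, 0, 0, 0, 0, 0, 0]])

```text
time_s: 23.45
ee_pos: [0.5875, 0.1028, 0.1977]
eef_rot: [-3.141, -0.001, 2.972]
force: [-0.4, -0.0, -0.6]
grip_width: 0.0105
grip_force: 0.0
```

Run:
```python
from h import *
o=ctrl.get_obs(); print(o["time_s"],o["ee_pos"].round(4),o["grip_width"],o["force"].round(1))
n=np.array([.9856,-.169]); t=np.array([.169,.9856])
p,W,c=cam("scene"); cv2.imwrite("pics/scene_C.png",p[:,:,::-1])
q=W[~np.isnan(W).any(2)]; L=(q[:,:2]-[.5878,.1027])*1000; a=L@n;b=L@t
s=(a>30)&(a<72)&(abs(b)<14)&(q[:,2]>.155)&(q[:,2]<.18)
print(s.sum(),np.median(q[s,2]),cv2.minAreaRect(np.c_[a,b][s].astype(np.float32)),np.polyfit(a[s],q[s,2],1))
print(delta(np.r_[np.array([.5878,.1027])+n*.051,.195],2.9718))
A=p[215:325,265:385,::-1];p,W,c=cam("side");B=p[115:215,290:410,::-1]
f=lambda x:cv2.resize(x,(400,400),interpolation=cv2.INTER_CUBIC)
cv2.imwrite("pics/c5.png",cv2.hconcat([f(A),f(B)]))
```

```text
23.45 [0.5875 0.1028 0.1977] 0.010453320671910214 [-0.4 -0.  -0.6]
153 0.16807079335560926 ((51.08692932128906, 0.6085281372070312), (26.93465805053711, 41.51254653930664), 89.75553894042969) [1.32601663e-04 1.61241993e-01]
(array([-0.0513,  0.    ,  0.0025]), array([-0.0003, -0.0011, -0.    ]))
```

View pics/c5.png

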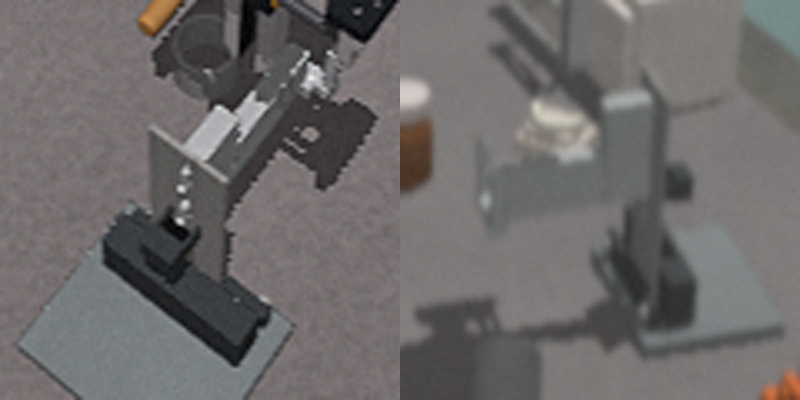

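The rest hangs on the catch: claw tips show in the slots at (183,170) to (180,215) and the block top is at 169 mm. I press with shut fingers on the block top.

>>> servo_tool(plan=[[0, -0.015, 0, 0, 0, 0, 0], [0, -0.02, 0, 0, 0, 0, 0], [0, -0.0163, 0, 0, 0, 0, 0], [0, 0, 0, 0.01, 0, 0, 0], [0, 0, 0, 0.008, 0, 0, 0], [0, 0, 0, 0.004, 0, 0, 0], [0, 0, 0, 0.002, 0, 0, 0], [0, 0, 0, 0, 0, 0, 0]])

```text
time_s: 24.55
ee_pos: [0.6383, 0.0942, 0.1745]
eef_rot: [3.142, 0.0, 2.972]
force: [0.1, 1.0, 0.0]
grip_width: 0.0003
grip_force: 0.0
```

>>> servo_tool(plan=[[0, 0, 0, 0.0005, 0, 0, 0], [0, 0, 0, 0.0005, 0, 0, 0], [0, 0, 0, 0.0005, 0, 0, 0], [0, 0, 0, 0.0005, 0, 0, 0], [0, 0, 0, 0.0005, 0, 0, 0], [0, 0, 0, 0.0005, 0, 0, 0], [0, 0, 0, 0, 0, 0, 0], [0, 0, 0, 0, 0, 0, 0]])

```text
time_s: 25.55
ee_pos: [0.6383, 0.0941, 0.1714]
eef_rot: [3.142, 0.0, 2.972]
force: [-0.3, -0.0, -0.1]
grip_width: 0.0005
grip_force: 0.0
```

>>> servo_tool(plan=[[0, 0, 0, 0.0005, 0, 0, 0], [0, 0, 0, 0.0005, 0, 0, 0], [0, 0, 0, 0.0005, 0, 0, 0], [0, 0, 0, 0.0005, 0, 0, 0], [0, 0, 0, 0, 0, 0, 0], [0, 0, 0, 0, 0, 0, 0], [0, 0, 0, 0, 0, 0, 0], [0, 0, 0, 0, 0, 0, 0]])

```text
time_s: 26.55
ee_pos: [0.6385, 0.0942, 0.1702]
eef_rot: [3.141, 0.001, 2.972]
force: [-3.5, 0.2, 6.6]
grip_width: 0.0004
grip_force: 3.5
```

>>> servo_tool(plan=[[0, 0, 0, 0.0005, 0, 0, 0], [0, 0, 0, 0.0005, 0, 0, 0], [0, 0, 0, 0, 0, 0, 0], [0, 0, 0, 0, 0, 0, 0], [0, 0, 0, 0, 0, 0, 0], [0, 0, 0, 0, 0, 0, 0], [0, 0, 0, 0, 0, 0, 0], [0, 0, 0, 0, 0, 0, 0]])

```text
time_s: 27.55
ee_pos: [0.6386, 0.0942, 0.169]
eef_rot: [3.141, 0.001, 2.972]
force: [-1.2, 0.9, 5.4]
grip_width: 0.0002
grip_force: 2.6
```

>>> servo_tool(plan=[[0, 0, 0, 0.0005, 0, 0, 0], [0, 0, 0, 0.0005, 0, 0, 0], [0, 0, 0, 0, 0, 0, 0], [0, 0, 0, 0, 0, 0, 0], [0, 0, 0, 0, 0, 0, 0], [0, 0, 0, 0, 0, 0, 0], [0, 0, 0, 0, 0, 0, 0], [0, 0, 0, 0, 0, 0, 0]])

```text
time_s: 28.55
ee_pos: [0.6384, 0.0941, 0.1674]
eef_rot: [3.142, 0.0, 2.972]
force: [0.8, 0.1, 4.6]
grip_width: 0.0004
grip_force: 2.1
```

>>> servo_tool(plan=[[0, 0, 0, 0.0005, 0, 0, 0], [0, 0, 0, 0.0005, 0, 0, 0], [0, 0, 0, 0, 0, 0, 0], [0, 0, 0, 0, 0, 0, 0], [0, 0, 0, 0, 0, 0, 0], [0, 0, 0, 0, 0, 0, 0], [0, 0, 0, 0, 0, 0, 0], [0, 0, 0, 0, 0, 0, 0]])

```text
time_s: 29.55
ee_pos: [0.6383, 0.0941, 0.1663]
eef_rot: [-3.142, -0.0, 2.972]
force: [0.2, -0.8, 0.2]
grip_width: 0.0001
grip_force: 0.4
```

Force dropped to zero, so it probably snapped. I follow it down and confirm it bottoms.

>>> servo_tool(plan=[[0, 0, 0, 0.0005, 0, 0, 0], [0, 0, 0, 0.0005, 0, 0, 0], [0, 0, 0, 0.0005, 0, 0, 0], [0, 0, 0, 0.0005, 0, 0, 0], [0, 0, 0, 0.0005, 0, 0, 0], [0, 0, 0, 0.0005, 0, 0, 0], [0, 0, 0, 0, 0, 0, 0], [0, 0, 0, 0, 0, 0, 0]])

```text
time_s: 30.55
ee_pos: [0.6383, 0.0941, 0.1634]
eef_rot: [3.142, 0.0, 2.972]
force: [0.4, 0.1, -0.5]
grip_width: 0.0005
grip_force: 0.0
```

>>> servo_tool(plan=[[0, 0, 0, 0.0005, 0, 0, 0], [0, 0, 0, 0.0005, 0, 0, 0], [0, 0, 0, 0.0005, 0, 0, 0], [0, 0, 0, 0, 0, 0, 0], [0, 0, 0, 0, 0, 0, 0], [0, 0, 0, 0, 0, 0, 0], [0, 0, 0, 0, 0, 0, 0], [0, 0, 0, 0, 0, 0, 0]])

```text
time_s: 31.55
ee_pos: [0.6384, 0.0941, 0.162]
eef_rot: [3.142, 0.0, 2.972]
force: [-0.7, 0.5, 4.0]
grip_width: 0.0003
grip_force: 1.8
```

Contact is at 162 mm, which is home. I add a little firm press, then retreat upwards.

>>> servo_tool(plan=[[0, 0, 0, 0.0005, 0, 0, 0], [0, 0, 0, 0.0005, 0, 0, 0], [0, 0, 0, 0, 0, 0, 0], [0, 0, 0, 0, 0, 0, 0], [0, 0, 0, 0, 0, 0, 0], [0, 0, 0, 0, 0, 0, 0], [0, 0, 0, 0, 0, 0, 0], [0, 0, 0, 0, 0, 0, 0]])

```text
time_s: 32.55
ee_pos: [0.6384, 0.0942, 0.1618]
eef_rot: [3.141, 0.001, 2.972]
force: [-4.0, -0.2, 9.4]
grip_width: 0.0009
grip_force: 4.8
```

>>> servo_tool(plan=[[0, 0, 0, -0.003, 0, 0, 0], [0, 0, 0, -0.01, 0, 0, 0], [0, 0, 0, -0.02, 0, 0, 0], [0, 0, 0, -0.03, 0, 0, 0], [0, 0.0, 0, -0.03, 0, 0, 0], [0, 0.04, 0, -0.01, 0, 0, 0], [0, 0.04, 0, 0, 0, 0, 0], [0, 0.04, 0, 0, 0, 0, 0]])

```text
time_s: 33.55
ee_pos: [0.5188, 0.1145, 0.2643]
eef_rot: [3.141, 0.001, 2.972]
force: [0.6, 0.0, -0.5]
grip_width: 0.0006
grip_force: 0.0
```

Run:
```python
from h import *
o=ctrl.get_obs(); print(o["time_s"],o["ee_pos"].round(4),o["force"].round(1))
n=np.array([.9856,-.169]); t=np.array([.169,.9856])
p,W,c=cam("scene")
q=W[~np.isnan(W).any(2)]; L=(q[:,:2]-[.5878,.1027])*1000; a=L@n;b=L@t
s=(a>32)&(a<71)&(abs(b)<8)&(q[:,2]>.15)&(q[:,2]<.175)
print(s.sum(),np.median(q[s,2]),np.percentile(a[s],[1,99]),np.polyfit(a[s],q[s,2],1))
A=p[200:325,265:405,::-1];p,W,c=cam("side");B=p[115:215,290:410,::-1]
f=lambda x:cv2.resize(x,(400,400),interpolation=cv2.INTER_CUBIC)
cv2.imwrite("pics/c6.png",cv2.hconcat([f(A),f(B)]))
```

```text
33.55 [0.5188 0.1145 0.2643] [ 0.6  0.  -0.5]
94 0.15980390837476305 [32.32137394 68.41589177] [-2.69450174e-05  1.60865216e-01]
```

View pics/c6.png

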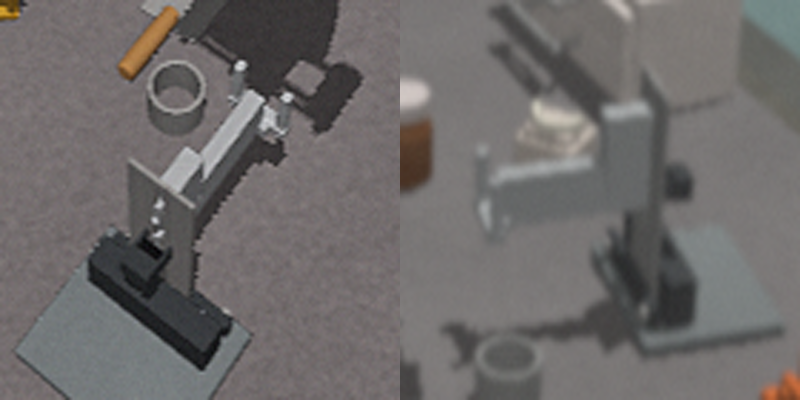

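The rest hangs level on the strip. Its block top reads 160 mm in the scene camera, which reads about 1.7 mm low, and contact at 162 mm agrees. The tool is clear.

```bash
python3 -c "
from station import ctrl
print(ctrl.hand_in())"
```

```text
the job is handed in; nothing more can be done
None
```

The rest is hooked into the top two slots and pressed past the catch to home (block top felt at 162 mm). It is released with the arm clear, and the job is handed in; contact force readings stayed under about 13 N.

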